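# Open the clay box with its lever

## Robot

A 7-joint arm with a two-finger parallel gripper is mounted at the origin on the work surface. World frame = base frame: x ahead of the robot, y to its left, z up, the work surface at z = 0. Lengths are in m, angles in rad, forces in N, time in s.
With the tool pointing down it reaches from about 0.425 to 1.025 m from the base axis. Payload 3.6 kg.
Tool frame: the origin (TCP) lies at the very end of the fingers, on their centre line; the grasp point (between the pads) lies 19 mm behind it (ctrl.pinch_z is the z of the grasp point in the tool frame, in m); z points along the fingers, y is the line along which they close (so a half turn about z gives the same grasp; the last joint's range is limited). The gripper opens to 85 mm and grips with 20 to 120 N. Pads are 22 mm wide; open, the fingers measure 114 mm over their backs; the gripper's body (76 mm by 85 mm) begins 54 mm behind the grasp point. The pads swing forward as they close: fully open they stand 13 mm farther back than shut.
Start: joints at [-1.274, 0.591, 0.048, 1.609, -0.033, 0.943, -0.034], TCP at [0.276, 0.67, 0.231] pointing down, gripper open.
Joint ranges: [-2.69, 2.69], [-0.47, 2.24], [-1.27, 1.36], [0.19, 2.51], [-1.53, 4.68], [0.08, 2.07], [-3.09, 3.09]. Speed limits (rad/s): [2.57, 2.57, 3.14, 3.14, 3.14, 3.14, 3.14].

## Interface

Orientations are given as a rotation vector (axis times angle).
In Python, from workcell import ctrl, effector, solver, read_camera, look_for gives the robot as it stands. Calls block until the motion is done:
- ctrl.move_pose(position, orientation): joint-space move of the TCP to a pose.
- ctrl.line_to(position, frame=None, rate=0.15, guard=None): straight line of the TCP; frame=None keeps the orientation; rate is the mean speed in m/s. With guard (N) it stops when the force on the tool has changed by that much, and returns True; else False.
- ctrl.movej(angles): joint-space move.
- effector.move_gripper(opening): finger opening in m; the grip force is fixed at half the most; returns when the fingers have stopped.
- ctrl.pause(seconds).
- solver.inverse_kinematics(position, orientation): joint angles nearest the present ones, or None.
- ctrl.state(): the state.
- read_camera(name): name is "side" or "top" or "wrist"; returns a dict with "pixels" (400x640x3 uint8, red, green, blue), "fx", "fy", "cx", "cy" (pixels), "rvec" (rotation vector, rad) and "tvec" (3), from world to camera coordinates, as OpenCV has them. Camera axes: x right, y down, z forward; pixel columns grow to the right and rows downward; lengths in m; the calibration is good to about 2 mm. A picture is of the moment at which its call begins. There is no depth.
A pose or a line that the arm cannot do raises ctrl.MotionError and nothing moves.
- ctrl.close_job(): hands the job in; it is judged then, once.
Trained networks look in the newest picture that a camera, given by its name, has taken for a name from the list of things; names that differ only in an ending like _2 or _b are one class to them, and where a whole thing is asked for, a point or a joint stands for the part that bears it (a point fixed in the world has none). Each returns a list of dicts, best first, with "score" (0 to 1); they miss things now and then, are a little off and sometimes report something else, mostly with a low value. They report only what shows in the picture. A call takes as long as a camera call.
- look_for(camera, query): "bbox" ([left, top, width, height] in pixels, round what is visible of it).
The state is a dict: "time_s": time; "joint_positions": joint angles; "joint_vel": joint speeds; "effort": joint torques, N m; "position": TCP position; "ee_rot": TCP orientation; "force": force on the tool from outside, world axes, zero at the start; "torque": the same for the moment, N m; "opening": finger opening in m; "finger_force": force on a finger pad.
Only numpy, scipy, OpenCV 4.12 (cv2) and the standard library are available. Lean on these libraries where they do the work, as an engineer would, in place of code of your own. Each camera call takes 0.05 s, during which the arm holds its last target. There are 200 camera calls.

## Task

Open the clay box on the glazing table: with the fingertips push the yellow peg sideways so that the catch swings right off the lid, then press the red pad on the long end of the lever slowly down, to its stop or nearly, so that the lid rises. Finish while still holding the lever down with the fingers, the lid standing open and still. Do not pinch or force anything, do not touch the lid itself or let it slam, and leave the tub, pot and jar alone.

Things in the scene. Friction and masses are not known exactly. Their poses are not given: they have to be found in the camera images.
- clay_box: Fixed clay box on a 12 mm plywood base, at any place and small yaw. Origin on the table, z up. In its frame: blue square bin (x -120 to 120 mm, y 50 to 285 mm, rim at z = 112 mm) at +y; the lever lies along y at x = 0, long end to -y, its stop post under the bar at y = -128 mm; the catch is on the -x side. Base: y -150 to 300 mm, 260 mm wide by the bin, 100 mm under the lever
- lid (a joint): Angle of the heavy grey slab lid (250 x 240 x 18 mm, about 3 kg, mass varies), hinged on the bin's +y rim: 0 shut, grows as its -y edge rises, about 0.22 rad with the lever at its stop. A catch left over it blocks it. It falls shut if the lever is let go. Its wooden handle (110 mm along x, at y = 175 mm, top at z = 164 mm) is not needed
- lid_front (a point): Middle of the lid's free front edge, at its top face (130 mm above the table, box y = 45 mm, when shut). A 50 mm wide steel tongue sticks out 49 mm from this edge, over the lever's short end
- lever (a joint): Angle of the aluminium lever: 0 at rest (long end up, bar tilted 0.30 rad), grows as the long end goes down, 0.70 at its stop. Short arm 85 mm to a roller under the lid's tongue, long arm 200 mm to the pad. The lid's weight pushes the long end back up: pressing takes about 4 to 9 N at the pad. At 0.55 rad the lid stands about 0.17 rad open
- lever_pad (a point): Centre of the top face of the round red pad (60 mm across, 8 mm thick) on the long end of the lever: about 200 mm above the table at rest, 62 mm at the stop, and within 15 mm of the same place seen from above. Bar 24 mm wide, 8 mm thick. The space under the pad is free
- lever_pivot (a point): Lever's pivot axis (along the box's x), 131 mm above the table at box y = -61 mm, in the middle of the bar, between two dark steel cheeks (60 mm over the pin's ends, tops at 148 mm)
- catch (a joint): Angle of the steel catch, a flat arm (18 x 8 mm, reaching 58 mm from an upright pivot): 0 when it points along the box's +y, over the lid; grows as it swings toward the box's -x (counter-clockwise from above) to its stop at 1.75. Starts between 0 and 0.5; clears the lid from 1.3 on. Light friction, about 1 N at the peg; it stays where it is left
- catch_peg (a point): Centre of the top of the yellow upright peg (14 mm diameter, 42 mm tall, top 182 mm above the table) that stands on the catch's arm 45 mm from its pivot, used for pushing it
- catch_pivot (a point): Upright pivot axis of the catch, at the top face of its arm (140 mm above the table)
- tub: Bystander: loose open square blue tub 85 x 85 x 45 mm; origin at the centre of its underside
- pot: Bystander: loose brown clay cup, 76 mm diameter at the rim, 65 mm high; origin at the centre of its underside
- jar: Bystander: loose green jar with white cap, 56 mm diameter, 75 mm high; origin at the centre of its underside

How it is judged:
On the way, in this order (a step that is already met when the one before it is completed fails the run):
1. the catch is swung clear of the shut lid (value of joint catch above 1.3 rad and value of joint lid below 0.03 rad), for 0.2 s.
2. the fingers press the lever down and the lid stands open (value of joint lever above 0.55 rad and value of joint lid above 0.15 rad and contact force between the fingers and lever above 1 N), for 0.3 s.
At the end, for the whole second after the job is handed in: The catch is clear of the lid (1.3 rad or more), the fingers still press on the lever (over 1 N), the lever is down by 0.55 rad or more (stop at 0.70), the lid stands at least 0.15 rad open and is at rest (under 0.05 rad/s) (all of step 2 and value of joint catch above 1.3 rad and velocity of joint lid between -0.05 and 0.05 rad/s); the arm keeps its last pose, push and grip.
It fails at once if the robot itself pushes or lifts the lid (over 4 N) (contact force between any of the fingers, the arm and lid above 4 N).
It fails at once if the lever is forced or pinched hard (over 60 N) (contact force between the fingers and lever above 60 N).
It fails at once if the catch is forced or pinched hard (over 40 N) (contact force between the fingers and catch above 40 N).
It fails at once if the lid is thrown up or slams down (over 1 rad/s) (velocity of joint lid above 1 rad/s or velocity of joint lid below -1 rad/s).
It fails at once if the tub, pot or jar is moved more than 25 mm, lifted or tipped (distance of any of tub, pot, jar from where it was at the start of the episode above 0.025 m or angle between any of tub, pot, jar's own z axis and vertical above 0.35 rad).
It also fails if it takes over 51 s, if anything falls off the work surface, if the arm or the gripper's body presses on something with over 40 N, if the wrist force passes 120 N, or if a joint passes its speed limit or range.

## Working session

There is one attempt and no reset: what is moved stays moved. The work goes in short steps, each a Python script; the robot and the scene stay as the last script left them, time stands still between calls to the robot, and variables do not carry over. Pictures are saved under pics/ and viewed, at most 10 in all, crops included, and the job is handed in when it is done.

```bash
ls; mkdir -p pics; python3 - <<'E'
from workcell import *
import cv2,numpy as np
for c in ["side","top"]:
    r=read_camera(c); cv2.imwrite(f"pics/{c}0.png",r["pixels"][:,:,::-1])
    R=cv2.Rodrigues(np.array(r["rvec"]))[0]; print(c,r["fx"],r["cx"],r["cy"],-R.T@np.array(r["tvec"]),R[2])
    for q in ["clay_box","lid","lever","lever_pad","catch","catch_peg","tub","pot","jar"]:
        print(q,[(np.round(d["bbox"],1).tolist(),round(d["score"],2)) for d in look_for(c,q)[:2]])
s=ctrl.state();print(s["time_s"],s["position"],s["ee_rot"],s["force"])
E
```

```text
pics
side 477.33096612808475 318.5002832493571 198.24222948833017 [0.33913091 0.77234447 0.84160228] [ 0.27029228 -0.65014844 -0.71010499]
clay_box [([175.3, 111.3, 218.9, 279.0], 0.56)]
lid [([173.4, 201.4, 185.5, 151.7], 0.74)]
lever [([318.4, 115.8, 78.7, 101.2], 0.81)]
lever_pad [([313.8, 115.3, 80.4, 99.3], 0.86)]
catch [([336.2, 221.2, 10.1, 31.1], 0.8)]
catch_peg [([337.2, 221.4, 12.7, 36.0], 0.89)]
tub [([393.1, 197.0, 43.0, 43.6], 0.61)]
pot [([314.8, 138.8, 27.0, 34.8], 0.84)]
jar [([281.5, 172.1, 23.6, 37.6], 0.81)]
top 419.1825681138563 322.071622979625 199.57563530078218 [0.38808776 0.1528932  1.20355802] [ 0.20608098 -0.00158774 -0.97853365]
clay_box [([204.3, 136.3, 234.4, 119.2], 0.57)]
lid [([205.5, 139.8, 119.5, 110.4], 0.59)]
lever [([324.0, 204.3, 110.5, 33.3], 0.6)]
lever_pad [([323.3, 201.0, 115.9, 40.9], 0.88)]
catch [([284.3, 228.5, 27.3, 12.0], 0.79), ([207.0, 137.3, 119.2, 115.6], 0.5)]
catch_peg [([288.2, 229.3, 23.7, 8.9], 0.72)]
tub [([358.7, 258.4, 34.0, 33.6], 0.82), ([324.1, 204.0, 109.9, 33.0], 0.72)]
pot [([408.1, 169.6, 25.2, 25.5], 0.76)]
jar [([355.1, 158.7, 23.2, 27.9], 0.9)]
1.0 [0.27619015 0.67034175 0.23132005] [6.09979566e-01 3.08178026e+00 3.06717209e-05] [-0.81831629 -0.91576091  0.52340914]
```

View pics/top0.png

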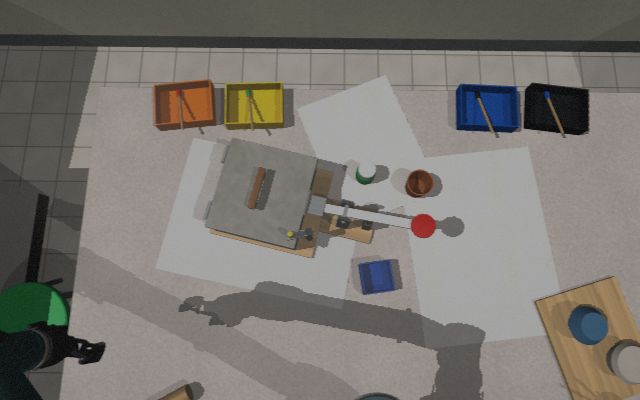

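View pics/side0.png

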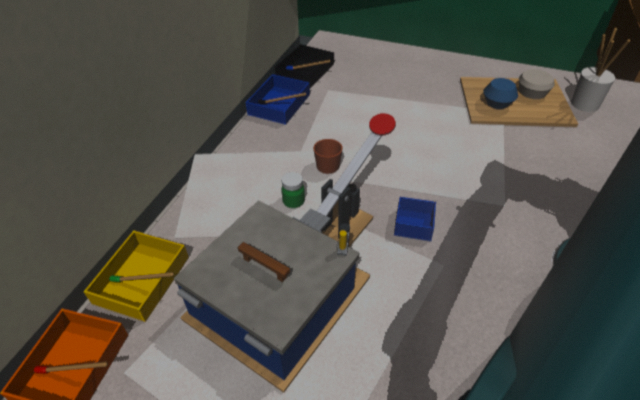

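```bash
cat > h.py <<'E'
from workcell import *
import cv2,numpy as np
from scipy.optimize import least_squares
def proj(r,P):
    return cv2.projectPoints(np.array(P,float).reshape(-1,3),np.array(r["rvec"],float),np.array(r["tvec"],float),np.array([[r["fx"],0,r["cx"]],[0,r["fy"],r["cy"]],[0,0,1.]]),None)[0].reshape(-1,2)
def blob(r,box,color):
    x0,y0,x1,y1=box; h=cv2.cvtColor(r["pixels"][y0:y1,x0:x1],cv2.COLOR_RGB2HSV).astype(int)
    H,S,V=h[...,0],h[...,1],h[...,2]
    m=((H<8)|(H>172))&(S>160)&(V>90) if color=="red" else (H>20)&(H<35)&(S>120)&(V>90)
    v,u=np.nonzero(m); return u+x0,v+y0
def tri(rs,uvs,z=None):
    f=lambda p: np.concatenate([proj(r,p)[0]-uv for r,uv in zip(rs,uvs)])
    s=least_squares(f,[.5,0.1,.15]); return s.x,s.fun
E
python3 - <<'E'
from h import *
t=read_camera("top");s=read_camera("side")
c=lambda b:(b[0].mean(),b[1].mean())
for n,b in [("top pad",blob(t,(405,205,445,245),"red")),("side pad",blob(s,(360,105,405,140),"red")),("top peg",blob(t,(280,222,315,250),"yellow")),("side peg",blob(s,(330,215,355,255),"yellow"))]:
    print(n,c(b),len(b[0]),b[0].min(),b[0].max(),b[1].min(),b[1].max())
pt,ps=c(blob(t,(405,205,445,245),"red")),c(blob(s,(360,105,405,140),"red"))
pad,e=tri([t,s],[pt,ps]);print("pad",pad,e)
ct,cs=c(blob(t,(280,222,315,250),"yellow")),c(blob(s,(330,215,355,255),"yellow"))
peg,e=tri([t,s],[ct,cs]);print("peg mid",peg,e)
lc=np.array([[125,285,130],[125,45,130],[-125,45,130],[-125,285,130]])/1000
uv=np.array([[231,139],[317,158],[298,248],[207,225]])
def W(p,P):
    C,S=np.cos(p[2]),np.sin(p[2]);P=np.atleast_2d(P);return np.c_[p[0]+C*P[:,0]-S*P[:,1],p[1]+S*P[:,0]+C*P[:,1],P[:,2]]
f=lambda p:np.r_[(proj(t,W(p,lc))-uv).ravel(),200*(W(p,[0,-.252,.2])[0]-pad)[:2]*3]
q=least_squares(f,[.5,0,0]);print("box",q.x,q.fun.round(1))
Ri=lambda P:W([0,0,-q.x[2]],np.r_[(P-np.r_[q.x[:2],0])])
print("peg in box",Ri(peg), "pad",Ri(pad))
np.save("box.npy",q.x)
# wide crop for viewing
a=cv2.resize(s["pixels"][190:290,300:440],None,fx=4,fy=4,interpolation=2); b=cv2.resize(t["pixels"][130:270,200:400],None,fx=4,fy=4,interpolation=2)
cv2.imwrite("pics/zt.png",b[:,:,::-1]);cv2.imwrite("pics/zs.png",a[:,:,::-1])
E
```

```text
top pad (np.float64(422.82750582750583), np.float64(225.5897435897436)) 429 412 434 214 237
side pad (np.float64(381.9015151515151), np.float64(123.65656565656566)) 396 370 394 114 133
top peg (np.float64(289.82608695652175), np.float64(233.56521739130434)) 23 288 292 231 236
side peg (np.float64(342.27272727272725), np.float64(238.74545454545455)) 110 339 346 230 249
pad [ 0.53922556 -0.09519882  0.19030361] [-0.01174439 -0.08668184  0.07900904  0.01846025]
peg mid [0.51929772 0.2309158  0.15950104] [ 0.05803308  0.39042194 -0.2845491  -0.06827866]
box [ 0.59697766  0.14690795 -0.22701998] [ 0.8 -1.5  1.2 -0.5 -2.9  0.7 -2.1  1.9  0.6 -2.1]
peg in box [[-0.09459485  0.06436852  0.15950104]] pad [[-0.00177809 -0.24889321  0.19030361]]
```

View pics/zt.png

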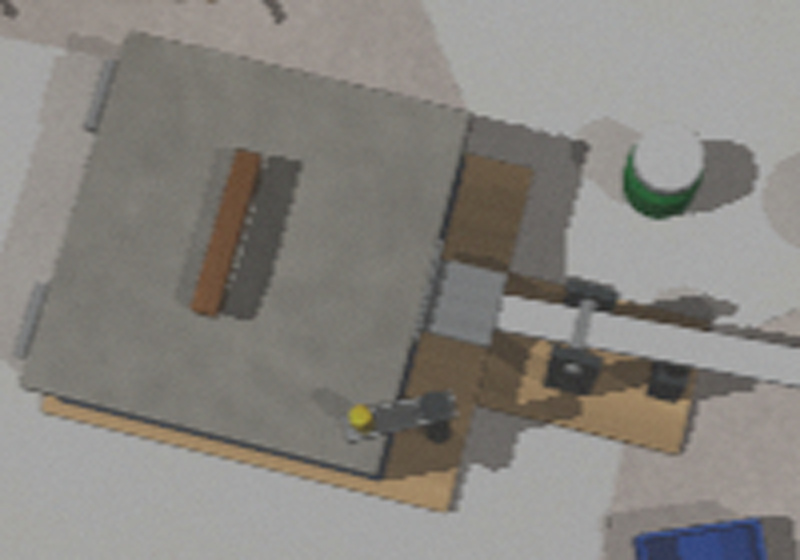

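View pics/zs.png

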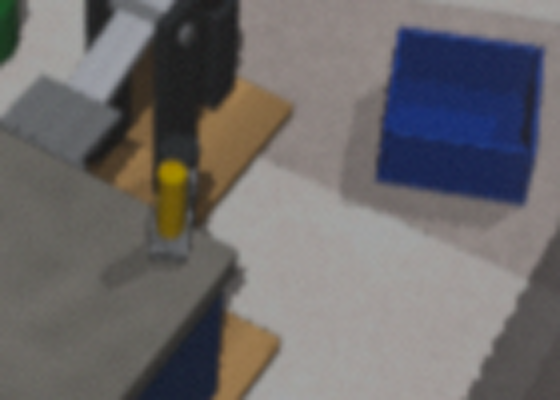

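```bash
cat >> h.py <<'E'
from scipy.spatial.transform import Rotation as Ro
bx=np.load("box.npy")
def W(p,P):
    C,S=np.cos(p[2]),np.sin(p[2]);P=np.atleast_2d(P);return np.c_[p[0]+C*P[:,0]-S*P[:,1],p[1]+S*P[:,0]+C*P[:,1],P[:,2]]
def toW(P): return W(bx,P)[0]
def toB(P): return W([0,0,-bx[2]],np.array(P)-np.r_[bx[:2],0])[0]
def ray(r,uv,z): return np.r_[least_squares(lambda p:proj(r,[*p,z])[0]-uv,[.5,.1]).x,z]
def rot(yaw): return (Ro.from_euler("z",yaw)*Ro.from_rotvec([np.pi,0,0])).as_rotvec()
E
python3 - <<'E'
from h import *
t=read_camera("top")
peg=ray(t,(289.9,233.6),.18); piv=ray(t,(309,231),.142)
pb,vb=toB(peg),toB(piv); d=pb-vb
print("peg",pb,"piv",vb,"len",np.hypot(*d[:2]),"ang",np.arctan2(-d[0],d[1]))
for k in range(-3,4):
    y=bx[2]+k*np.pi/2
    for P in [(pb[0]+.03,pb[1],.152),(vb[0]-.06,vb[1]+.02,.152),(0,-.252,.25),(0,-.252,.066)]:
        q=solver.inverse_kinematics(toW(P),rot(y)); print(k,None if q is None else np.round(q,2))
E
```

```text
peg [-0.09590226  0.06247667  0.18      ] piv [-0.07401249  0.02069381  0.142     ] len 0.04716958570513962 ang 0.4825791437205219
-3 [-0.73  0.55  0.38  1.99 -0.33  0.65 -0.37]
-3 [-0.8   0.48  0.38  2.14 -0.33  0.57 -0.41]
-3 [-0.37  0.4   0.63  2.01 -0.32  0.83  0.21]
-3 [-0.09  0.64  0.26  2.12 -0.39  0.42  0.25]
-2 [-0.49  0.53  0.04  1.98 -0.03  0.64  0.91]
-2 [-0.54  0.46  0.04  2.13 -0.03  0.56  0.86]
-2 [-0.17  0.36  0.35  2.   -0.17  0.81  1.62]
-2 [ 0.12  0.62 -0.03  2.11  0.04  0.41  1.4 ]
-1 [-0.2   0.55 -0.37  1.97  0.3   0.68  2.16]
-1 [-0.24  0.48 -0.36  2.12  0.29  0.6   2.1 ]
-1 [ 0.14  0.35 -0.05  1.99  0.03  0.81  2.99]
-1 [ 0.35  0.64 -0.34  2.1   0.46  0.47  2.56]
0 [-0.96  0.64  0.74  2.   -0.64  0.74 -1.63]
0 [-1.04  0.57  0.74  2.15 -0.64  0.66 -1.65]
0 [-0.65  0.58  1.11  2.02 -0.64  0.95 -1.  ]
0 [-0.31  0.71  0.59  2.13 -0.8   0.53 -0.91]
1 [-0.73  0.55  0.38  1.99 -0.33  0.65 -0.37]
1 [-0.8   0.48  0.38  2.14 -0.33  0.57 -0.41]
1 [-0.37  0.4   0.63  2.01 -0.32  0.83  0.21]
1 [-0.09  0.64  0.26  2.12 -0.39  0.42  0.25]
2 [-0.49  0.53  0.04  1.98 -0.03  0.64  0.91]
2 [-0.54  0.46  0.04  2.13 -0.03  0.56  0.86]
2 [-0.17  0.36  0.35  2.   -0.17  0.81  1.62]
2 [ 0.12  0.62 -0.03  2.11  0.04  0.41  1.4 ]
3 [-0.2   0.55 -0.37  1.97  0.3   0.68  2.16]
3 [-0.24  0.48 -0.36  2.12  0.29  0.6   2.1 ]
3 [ 0.14  0.35 -0.05  1.99  0.03  0.81  2.99]
3 [ 0.35  0.64 -0.34  2.1   0.46  0.47  2.56]
```

```bash
python3 - <<'E'
from h import *
v=np.array([-.0745,.0215]); o=rot(bx[2]+np.pi)
def P(a,d,z=.152):
    p=v+.045*np.r_[-np.sin(a),np.cos(a)]+d*np.r_[np.cos(a),np.sin(a)]; return toW([*p,z])
effector.move_gripper(0.0)
ctrl.move_pose(P(.48,.036,.28),o)
ctrl.line_to(P(.48,.036),guard=10)
print(ctrl.state()["force"])
r=[]
for a,d in [(.48,.022)]+[(a,.021) for a in np.linspace(.65,1.62,7)]:
    g=ctrl.line_to(P(a,d),rate=.05,guard=10); r.append((round(a,2),g,np.round(ctrl.state()["force"],1).tolist()))
    if g: break
print(*r,sep="\n")
t=read_camera("top");s=read_camera("side")
im=np.vstack([cv2.resize(t["pixels"][130:270,200:400],(600,420)),cv2.resize(s["pixels"][200:300,300:440],None,fx=1.3,fy=1.3) if 0 else np.zeros((0,600,3),np.uint8)])
a=cv2.resize(t["pixels"][170:270,250:350],(400,400));b=cv2.resize(s["pixels"][170:270,280:380],(400,400))
cv2.imwrite("pics/c1.png",np.hstack([a,b])[:,:,::-1]);print(ctrl.state()["time_s"],toB(ctrl.state()["position"]))
E
```

```text
[ 0.07453243 -1.15241735 -0.09170904]
(0.48, False, [0.5, 0.0, -0.7])
(np.float64(0.65), False, [0.5, -0.2, 0.4])
(np.float64(0.81), False, [-0.7, 0.3, -0.9])
(np.float64(0.97), False, [1.4, -1.2, -0.1])
(np.float64(1.14), False, [1.0, -0.2, 0.1])
(np.float64(1.3), False, [0.6, -0.6, -0.1])
(np.float64(1.46), False, [0.5, -0.7, -0.4])
(np.float64(1.62), False, [0.3, -0.3, -0.3])
7.5167 [-0.12076819  0.03982878  0.15187931]
```

View pics/c1.png

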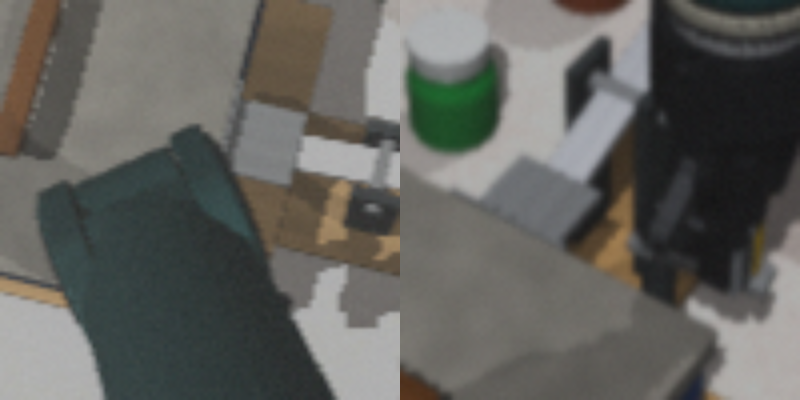

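The side crop shows the peg (yellow sliver at about (757,240)) past the fingers, so it has been swung. I'll retreat to above the lever pad and verify.

```bash
python3 - <<'E'
from h import *
o=rot(bx[2]+np.pi)
b=toB(ctrl.state()["position"])
ctrl.line_to(toW([b[0]+.008,b[1]+.015,.152]),rate=.08)
ctrl.line_to(toW([b[0]+.008,b[1]+.015,.28]))
ctrl.move_pose(toW([0,-.252,.28]),o)
t=read_camera("top");s=read_camera("side")
for c in ["top","side"]: print([(np.round(x["bbox"]),x["score"]) for x in look_for(c,"catch_peg")[:2]])
a=cv2.resize(t["pixels"][180:280,250:350],(400,400));b=cv2.resize(s["pixels"][190:290,290:390],(400,400))
cv2.imwrite("pics/c2.png",np.hstack([a,b])[:,:,::-1])
u,v=blob(s,(330,190,395,270),"yellow");print(len(u),u.mean(),v.mean(),u.min(),u.max(),v.min(),v.max())
p=toB(ray(s,(u.mean(),v.mean()),.1605));print("peg",p,"ang",np.arctan2(-(p[0]+.0745),p[1]-.0215))
print(ctrl.state()["time_s"],ctrl.state()["position"],ctrl.state()["force"])
E
```

```text
[(array([308., 229.,   3.,  25.]), 0.58)]
[]
109 366.5596330275229 228.55963302752295 363 370 220 238
peg [-0.1202999   0.01859906  0.1605    ] ang 1.6340513403304007
10.3167 [ 0.54058469 -0.09687979  0.27992005] [-0.11299746  0.21643332  0.09744696]
```

View pics/c2.png

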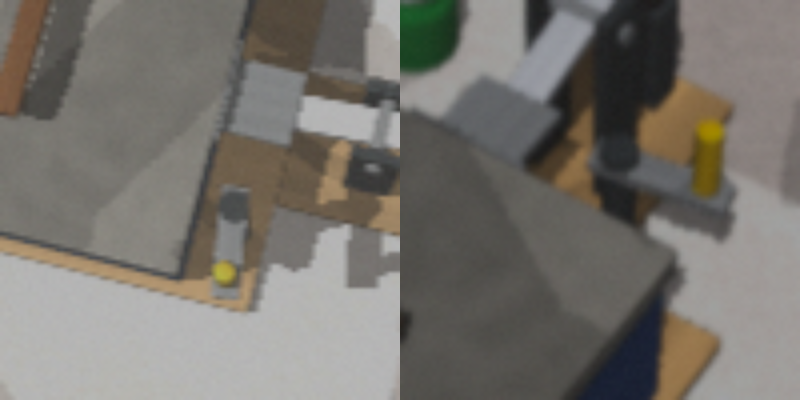

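The catch points square away from the lid (peg at crop (224,272), angle about 1.63), fully clear. Now I'll press the lever.

```bash
python3 - <<'E'
from h import *
ctrl.line_to(toW([-.001,-.250,.21]),rate=.08,guard=15)
r=[]
for z,y in [(.17,-.252),(.13,-.254),(.09,-.254),(.068,-.254)]:
    g=ctrl.line_to(toW([-.001,y,z]),rate=.04,guard=25); r.append((z,g,np.round(ctrl.state()["force"],1).tolist()))
    if g: break
ctrl.pause(.7)
st=ctrl.state();print(*r,sep="\n");print(st["time_s"],st["position"],st["force"])
t=read_camera("top");s=read_camera("side")
a=cv2.resize(t["pixels"][130:280,200:450],(500,300));b=cv2.resize(s["pixels"][90:290,160:460],(450,300))
cv2.imwrite("pics/p.png",np.vstack([a,np.pad(b,((0,0),(0,50),(0,0)))])[:,:,::-1])
E
```

```text
(0.17, False, [-0.8, -3.8, 6.3])
(0.13, False, [-1.3, -4.4, 6.9])
(0.09, False, [-0.4, 1.8, 7.7])
(0.068, False, [-0.0, 2.7, 5.9])
16.1917 [ 0.54059095 -0.09973375  0.06851094] [1.21008822 0.51902625 5.69567616]
```

View pics/p.png

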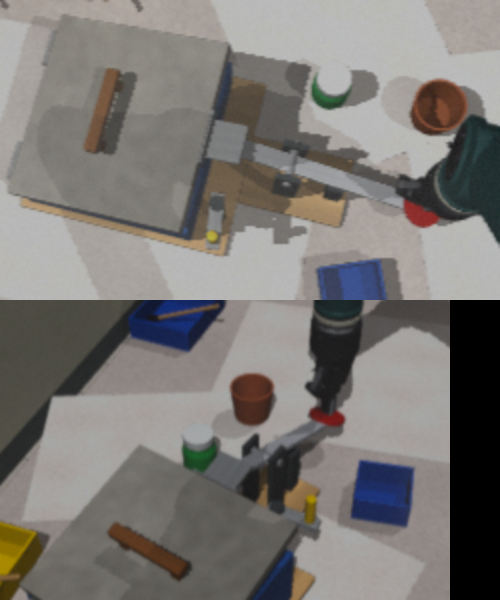

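The lid stands open, with the blue bin front visible at about (215,140). The catch is clear at (213,237), and the fingers hold the red pad down with about 6 N.

```bash
python3 -c "
from workcell import ctrl
print(ctrl.close_job())"
```

```text
the job is handed in; nothing more can be done
None
```

I handed the job in at about 16 s on the robot's clock: the catch is clear at about 1.63 rad, the fingers hold the lever at about 0.67 rad (estimated from the fingertip height) with about 6 N, and the lid stands open; the judge returned no verdict.

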